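# Clear the pile off the mahjong table

### The arm

A 6-joint arm with a two-finger parallel gripper is mounted at the origin on the work surface. World frame = base frame: x ahead of the robot, y to its left, z up, the work surface at z = 0. Lengths are in mm, angles in rad, forces in N, time in s.
With the tool pointing down it reaches from about 400 to 925 mm from the base axis. Payload 12.5 kg.
Tool frame: the origin (TCP) lies at the very end of the fingers, on their centre line; the grasp point (between the pads) lies 19 mm behind it; z points along the fingers, y is the line along which they close (so a half turn about z gives the same grasp; the last joint's range is limited). The gripper opens to 95 mm and grips with 3 to 60 N. Pads are 20 mm wide; open, the fingers measure 119 mm over their backs; the gripper's body (75 mm by 180 mm) begins 59 mm behind the grasp point.
Start: joints at [-1.347, 0.491, 1.559, -0, 1.092, -0.106], TCP at [202.432, -591.327, 214.661] pointing down, gripper open.
Joint ranges: [-3.1, 3.1], [-0.84, 2.19], [0.05, 2.79], [-1.13, 4.28], [0.06, 2.93], [-2.69, 2.69]. Speed limits (rad/s): [2.22, 2.22, 2.79, 3.14, 3.14, 3.14].

### API

Orientations are given as [roll, pitch, yaw] about the fixed x, y, z axes, in that order (R = Rz(yaw) Ry(pitch) Rx(roll)).
In Python, from cell import state, imaging, env, spot_in, mark_of gives the robot as it stands. The module is installed in compiled form; this text tells all that it offers.
- The arm moves only by the tool step_arm, never from a script. Its argument "increments" is a list of rows, each an object with "slide": the shift along the tool's x, y, z in m, a list of three; "roll": the turn about the tool's z in rad. A call has 1 to 5 rows; each row is the pose to reach, as a shift and turn from the pose commanded when the call began, along the tool's axes at that moment; what a row does not reach only later rows make up. A row lasts 1/8 s, in which the tool goes at most 62.5 mm and 10.7 degrees, less where a joint would pass 70% of its speed; a pose out of reach is approached as far as the arm can. A call with a gripper value outside its range is refused whole. "fingers" is the opening, from 0 (shut) to 1 (fully open), set as the call begins (left out, the last holds). The fingers move at their own pace and stop on an object; the grip force is fixed at half the most. Time passes only in rows, so rows that repeat a pose let the fingers close. It gives the time, the measured TCP pose, the force, the opening and the grip force at its end, in the units of the state.
- state(): the state, without advancing time (a new reading comes with each control period).
- imaging.read_camera(name): name is "side" or "top" or "wrist"; returns a dict with "color" (420x560x3 uint8, red, green, blue), "z_map" (420x560 float32, mm along the optical axis (not along the pixel's ray), 0 where there is no reading), "intrinsics" (3x3 intrinsics, pixels), "camera_from_world" (4x4, takes a point from world to camera coordinates). Camera axes: x right, y up, looking along -z (the intrinsics and any distortion apply to the point x, -y, -z); pixel columns grow to the right and rows downward; lengths in mm; the calibration is good to about 2 mm. The wrist camera is an equidistant fisheye: a pixel r from the principal point sees the ray r / f radians off the axis. A picture is of the moment at which its call begins.
- env.job_done(): hands the job in; it is judged then, once.
Trained networks look in the newest picture that a camera, given by its name, has taken for a name from the list of things; names that differ only in an ending like _2 or _b are one class to them, and where a whole thing is asked for, a point or a joint stands for the part that bears it (a point fixed in the world has none). Each returns a list of dicts, best first, with "confidence" (0 to 1); they miss things now and then, are a little off and sometimes report something else, mostly with a low value. They report only what shows in the picture. A call takes as long as a camera call. They do not tell look-alikes from the thing itself.
- spot_in(camera, target): "bbox" ([left, top, right, bottom] in pixels, round what is visible of it).
- mark_of(camera, target): "uv" ([column, row] in pixels: a listed point, or the origin of a listed thing).
The state is a dict: "t": time; "joints": joint angles; "qvel": joint speeds; "tau": joint torques, N m; "eef_pos": TCP position; "tcp_rot": TCP orientation; "ft_force": force on the tool from outside, world axes, zero at the start; "moment": the same for the moment, N m; "opening": opening from 0.0 (shut) to 1.0 (fully open); "grip_force": force on a finger pad.
Only numpy, scipy, OpenCV 4.12 (cv2) and the standard library are available. Lean on these libraries where they do the work, as an engineer would, in place of code of your own. Each camera call takes 0.05 s, during which the arm holds its last target. There are 200 camera calls.

### The job

Take apart the pile on the mahjong table from the top down, one thing at a time, so that the next hand can be dealt: put the teacup upright in the middle of the saucer, then the ashtray upright in the middle of the cork mat, then lay the narrow white case flat inside the smaller tray and last the wide wooden box flat inside the larger tray. Set the cup down gently rather than dropping it, and leave the two pink dice lying where they are.

Things in the scene. Friction and masses are not known exactly. Their poses are not given: they have to be found in the camera images.
- teacup: White ceramic handleless teacup, top of the pile: rim diameter 54 mm (51 mm at 16 mm up, foot 40 mm), height 50 mm, wall 4 mm, about 0.11 kg. It stands inside the ashtray. Origin: centre of its underside, z up.
- ashtray: Round steel ashtray, plain straight-sided dish: outer diameter 64 mm, height 22 mm, wall 3 mm, floor 5 mm thick, about 0.12 kg. Second in the pile, lies on the narrow case, empty but for the teacup standing in it. Origin: centre of its underside, z up.
- narrow_case: Closed white plastic case, the narrow one: 100 mm long (its x) by 44 mm wide (its y) by 30 mm high, about 0.14 kg, rigid, lid does not open. Third in the pile, lies on the wide box. Origin: centre of its underside, z up.
- wide_box: Closed wooden box, the wide one: 130 mm long (its x) by 64 mm wide (its y) by 32 mm high, about 0.26 kg, rigid, lid does not open. Bottom of the pile, on the table. Origin: centre of its underside, z up.
- saucer: White ceramic saucer, fixed to the table; outer diameter 72 mm at the foot and 100 mm at the rim, rim 10 mm high, flat floor 4 mm above the table and about 70 mm across. The cup's place. Origin: centre of its underside on the table.
- mat: Square cork mat 94 by 94 mm, 4 mm thick, fixed to the table; the ashtray's place. Origin: centre of its underside on the table, x and y along its sides.
- narrow_tray: The smaller of two shallow open grey trays, fixed to the table; inside 124 mm long (its x) by 60 mm wide (its y), walls 4 mm thick and 12 mm high above the table, floor top 4 mm above the table. The narrow case's place; the wide box does not fit in it. Origin: centre of its underside on the table.
- wide_tray: The larger of two shallow open grey trays, fixed to the table; inside 154 mm long (its x) by 80 mm wide (its y), walls 4 mm thick and 12 mm high above the table, floor top 4 mm above the table. The wide box's place. Origin: centre of its underside on the table.
- die_a: Pink acrylic die, 20 mm cube, loose on the table: leave alone. Origin: centre of its underside.
- die_b: The other pink acrylic die, 20 mm cube, loose on the table: leave alone. Origin: centre of its underside.
Mind the look-alikes: they are no part of the job. Of the things shaped like the ashtray, the steel one is meant. Leave any orange look-alike of the wide_tray alone.

How it is judged (in metres and radians):
On the way, in this order (a step that is already met when the one before it is completed fails the run):
1. the teacup stands on the saucer (horizontal distance between teacup and saucer below 0.015 m and z of teacup in the frame of saucer between 0.001 and 0.007 m and angle between teacup's own z axis and vertical below 0.08 rad and linear speed of teacup below 0.02 m/s), for 0.2 s.
2. the ashtray lies on the cork mat (horizontal distance between ashtray and mat below 0.016 m and z of ashtray in the frame of mat between 0.001 and 0.007 m and angle between ashtray's own z axis and vertical below 0.08 rad and linear speed of ashtray below 0.02 m/s), for 0.2 s.
3. the narrow case lies in the smaller tray (x of narrow_case in the frame of narrow_tray between -0.014 and 0.014 m and y of narrow_case in the frame of narrow_tray between -0.01 and 0.01 m and angle between the x axis of narrow_case and the x axis of narrow_tray, either way round below 0.25 rad and z of narrow_case in the frame of narrow_tray between 0.001 and 0.007 m and angle between narrow_case's own z axis and vertical below 0.05 rad and linear speed of narrow_case below 0.02 m/s), for 0.2 s.
4. the wide box lies in the larger tray (x of wide_box in the frame of wide_tray between -0.014 and 0.014 m and y of wide_box in the frame of wide_tray between -0.01 and 0.01 m and angle between the x axis of wide_box and the x axis of wide_tray, either way round below 0.25 rad and z of wide_box in the frame of wide_tray between 0.001 and 0.007 m and angle between wide_box's own z axis and vertical below 0.05 rad and linear speed of wide_box below 0.02 m/s), for 0.2 s.
At the end, for the whole second after the job is handed in: All at rest: teacup upright on the saucer floor, within 15 mm of its centre; ashtray upright on the cork mat, within 16 mm of its centre; narrow case flat on the floor of the smaller tray and wide box flat on the floor of the larger tray, each inside the walls (all of step 1 and all of step 2 and all of step 3 and all of step 4); the robot touches nothing.
It fails at once if a die is moved by more than 10 mm (distance of any of die_a, die_b from where it was at the start of the episode above 0.01 m).
It fails at once if the cup is dropped: it moves faster than 0.5 m/s within 8 mm of its seat on the saucer (horizontal distance between teacup and saucer below 0.05 m and z of teacup in the frame of saucer below 0.012 m and linear speed of teacup above 0.5 m/s).
It also fails if it takes over 120 s, if anything falls off the work surface, if the arm or the gripper's body presses on something with over 40 N, if the wrist force passes 120 N, or if a joint passes its speed limit or range.

## Working session

There is one attempt and no reset: what is moved stays moved. The work goes in short steps, Python scripts to look and compute and a tool call to move; the robot and the scene stay as the last step left them, time stands still between calls to the robot, and variables do not carry over. Pictures are saved under pics/ and viewed, at most 14 in all, crops included, and the job is handed in when it is done.

Besides the shell and the picture viewer there is one more tool, called after ">>>" as name(argument=value, ...), one argument or row to a line, values as JSON. step_arm: Moves the arm, as the interface text tells. Its arguments: {"type":"object","properties":{"increments":{"type":"array"},"fingers":{"type":"number"}},"required":["increments"]}

```bash
mkdir -p pics; cat > h.py <<'E'
import numpy as np, cv2
from cell import state, imaging, env, spot_in, mark_of
def cam(n):
    c=imaging.read_camera(n); return c
def save(c,f,crop=None,s=1):
    im=c["color"][:,:,::-1]
    if crop: l,t,r,b=crop; im=im[t:b,l:r]
    cv2.imwrite(f,cv2.resize(im,None,fx=s,fy=s,interpolation=cv2.INTER_CUBIC))
def cloud(c):
    z=c["z_map"].astype(float);K=c["intrinsics"];h,w=z.shape
    u,v=np.meshgrid(np.arange(w),np.arange(h))
    P=np.stack([(u-K[0,2])/K[0,0]*z,-(v-K[1,2])/K[1,1]*z,-z],-1)
    M=np.linalg.inv(c["camera_from_world"])
    W=P@M[:3,:3].T+M[:3,3]; W[z<=0]=np.nan
    return W
def to_plane(c,uv,h):
    K=c["intrinsics"];M=np.linalg.inv(c["camera_from_world"])
    d=M[:3,:3]@np.array([(uv[0]-K[0,2])/K[0,0],-(uv[1]-K[1,2])/K[1,1],-1]);o=M[:3,3]
    return o+d*(h-o[2])/d[2]
E
cat > a.py <<'E'
from h import *
for n in ["top","side"]:
    c=cam(n); save(c,f"pics/{n}0.png",s=1.4)
    print(n,c["intrinsics"].round(1).tolist(),np.linalg.inv(c["camera_from_world"]).round(3).tolist())
    for t in ["teacup","ashtray","narrow_case","wide_box","saucer","mat","narrow_tray","wide_tray","die_a"]:
        print(t,[(np.round(d["uv"]).tolist(),round(d["confidence"],2)) for d in mark_of(n,t)][:4])
print(state())
E
python3 a.py
```

```text
top [[410.1, 0.0, 279.4], [0.0, 410.1, 214.3], [0.0, 0.0, 1.0]] [[-0.024, 0.997, -0.073, 469.384], [-1.0, -0.023, 0.014, 2.094], [0.012, 0.073, 0.997, 879.734], [0.0, 0.0, 0.0, 1.0]]
teacup [([197.0, 156.0], 0.89)]
ashtray [([168.0, 104.0], 0.83), ([196.0, 153.0], 0.81), ([148.0, 160.0], 0.75)]
narrow_case [([198.0, 162.0], 0.64)]
wide_box [([204.0, 164.0], 0.72)]
saucer [([418.0, 246.0], 0.69)]
mat [([140.0, 260.0], 0.64), ([283.0, 249.0], 0.33)]
narrow_tray [([281.0, 252.0], 0.86)]
wide_tray [([360.0, 320.0], 0.83), ([341.0, 165.0], 0.75)]
die_a [([206.0, 262.0], 0.62), ([344.0, 257.0], 0.48)]
side [[440.2, 0.0, 278.6], [0.0, 440.2, 216.5], [0.0, 0.0, 1.0]] [[-0.763, 0.419, -0.492, 119.685], [-0.646, -0.506, 0.571, 509.931], [-0.009, 0.754, 0.657, 632.536], [0.0, 0.0, 0.0, 1.0]]
teacup [([190.0, 233.0], 0.69)]
ashtray [([142.0, 280.0], 0.93), ([126.0, 246.0], 0.82), ([191.0, 233.0], 0.58)]
narrow_case [([196.0, 244.0], 0.98)]
wide_box [([199.0, 256.0], 0.92)]
saucer [([391.0, 186.0], 0.84), ([217.0, 364.0], 0.35)]
mat [([217.0, 366.0], 0.62)]
narrow_tray [([324.0, 250.0], 0.88)]
wide_tray [([294.0, 186.0], 0.73), ([435.0, 239.0], 0.72)]
die_a [([368.0, 219.0], 0.65), ([278.0, 309.0], 0.64)]
{'t': 1.0, 'joints': array([-1.34657040e+00,  4.90898827e-01,  1.55888193e+00, -2.38316273e-05,
        1.09167710e+00, -1.05601076e-01]), 'qvel': array([-0.00011067, -0.00085256, -0.00129727, -0.00125082, -0.00078518,
       -0.00059456]), 'tau': array([-6.68867969e-06, -6.12474847e+01, -2.58428729e+01,  6.93946914e-02,
        4.46071546e-02, -4.38542702e-05]), 'eef_pos': array([ 202.44714169, -591.33756791,  214.66790645]), 'tcp_rot': array([3.14146084e+00, 3.52399921e-05, 3.29837986e-01]), 'ft_force': array([ 0.54152656,  0.42847748, -0.45530029]), 'moment': array([0.00774033, 0.05736778, 0.05440107]), 'grip_force': 0.0, 'opening': 1.0006588171403674}
```

View pics/top0.png

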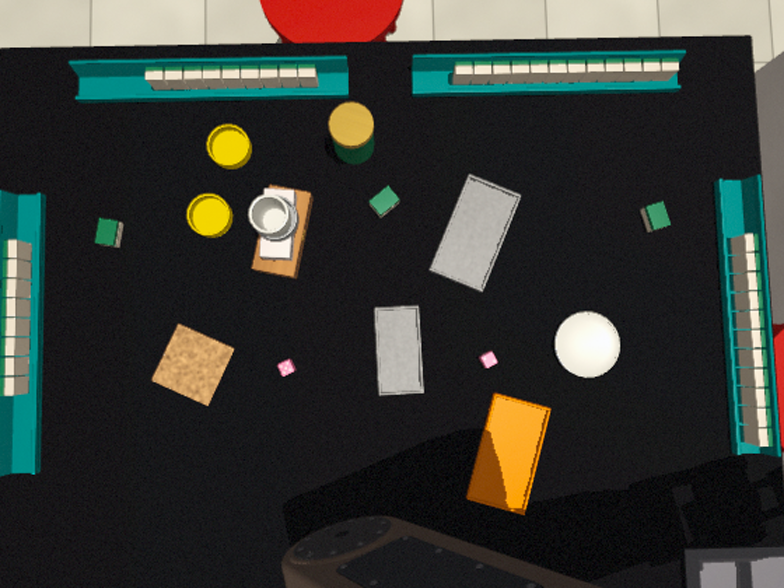

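View pics/side0.png

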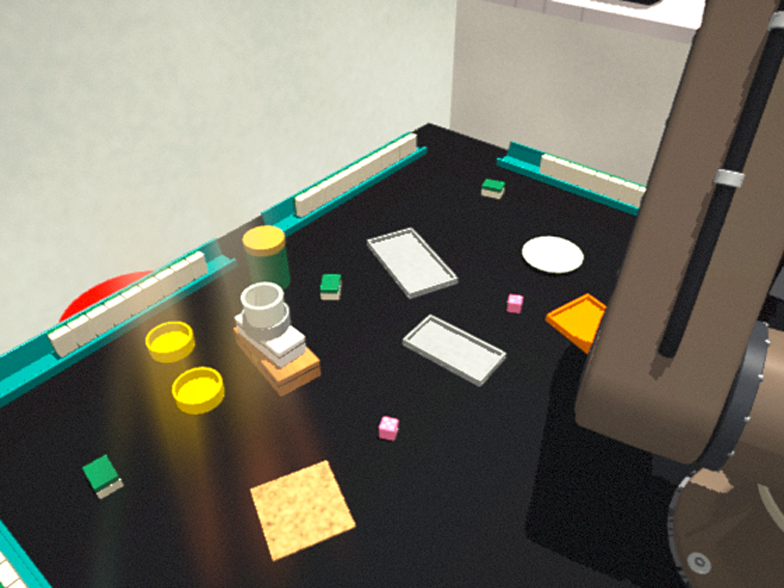

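In the top picture (784x588 px), the pile is at (275,225): cup in the steel ashtray, white case, wooden box. There are three ashtray-shaped things: yellow at (229,146), yellow at (209,215), and grey steel under the cup at (272,217). The steel one is meant. Two trays could be the larger one: grey at (475,232) and orange at (509,453). The grey one fits. The small tray is at (399,350), the mat at (193,365), the saucer at (587,344), and the dice are at (287,367) and (488,359). Next I measure and take one confirming crop.

```bash
cat > b.py <<'E'
from h import *
c=cam("top"); W=cloud(c); im=c["color"].astype(int); hsv=cv2.cvtColor(c["color"],cv2.COLOR_RGB2HSV)
save(c,"pics/pile.png",crop=(130,85,400,270),s=2.9)
bright=(hsv[:,:,2]>70).astype(np.uint8)
n,L=cv2.connectedComponents(bright)
# fixed items: outline at given rim height
for nm,(u,v),h in [("saucer",(419,246),10),("mat",(138,260),4),("ntray",(285,250),12),("wtray",(339,165),12),("dieA",(205,262),20),("dieB",(349,256),20),("green",(274,143),20),("pot",(250,90),80)]:
    m=(L==L[v,u]).astype(np.uint8)
    cs,_=cv2.findContours(m,cv2.RETR_EXTERNAL,cv2.CHAIN_APPROX_NONE)
    k=max(cs,key=cv2.contourArea)[:,0,:]
    P=np.array([to_plane(c,p,h)[:2] for p in k],np.float32)
    r=cv2.minAreaRect(P); zz=W[m>0][:,2]
    b=cv2.boxPoints(r); e=b[1]-b[0]; f=b[2]-b[1]; a=e if np.hypot(*e)>np.hypot(*f) else f
    print(nm,np.round(r[0],1),np.round(r[1],1),"long-axis deg",round(np.degrees(np.arctan2(a[1],a[0]))%180,1),"z",np.nanpercentile(zz,[5,50,95]).round(1))
# pile by height
R=(W[:,:,0]>450)&(W[:,:,0]<680)&(W[:,:,1]>80)&(W[:,:,1]<300)&(L==L[185,195])
R=(np.abs(np.arange(560)-200)<28)[None,:]&(np.abs(np.arange(420)-163)<40)[:,None]
for nm,lo,hi in [("box",26,38),("case",56,68),("rim/cup",105,125),("ash",78,90)]:
    m=R&(W[:,:,2]>lo)&(W[:,:,2]<hi)
    P=W[m][:,:2].astype(np.float32)
    r=cv2.minAreaRect(P);b=cv2.boxPoints(r); e=b[1]-b[0]; f=b[2]-b[1]; a=e if np.hypot(*e)>np.hypot(*f) else f
    print(nm,len(P),np.nanmedian(W[m][:,2]).round(1),np.round(r[0],1),np.round(r[1],1),round(np.degrees(np.arctan2(a[1],a[0]))%180,1),"circ",np.round(cv2.minEnclosingCircle(P)[0],1))
for t in ["top"]:
  for q in ["teacup","narrow_case","wide_box"]:
    for h in (0,32,62,67): print(q,h,to_plane(c,mark_of("top",q)[0]["uv"],h).round(1))
E
python3 b.py
```

```text
saucer [ 459.9 -304.6] [98.1 99.8] long-axis deg 177.4 z [-0.3  3.8  9.3]
mat [443.8 293. ] [95.9 96. ] long-axis deg 154.5 z [0.1 3.1 5.6]
ntray [457.9 -18.2] [132.9  69.1] long-axis deg 1.7 z [ 0.2  3.3 11.3]
wtray [ 634.7 -140.7] [ 88.7 163.3] long-axis deg 156.1 z [ 0.4  3.2 11.1]
dieA [436.4 149.5] [20.5 24. ] long-axis deg 115.2 z [-1.3 18.6 21.9]
dieB [ 440.8 -151.7] [22.3 21.6] long-axis deg 24.8 z [ 0.2 18.3 21.1]
green [683.4  -2.4] [32.8 40.6] long-axis deg 128.0 z [ 0.4 20.4 23.2]
pot [781.3  43.9] [63.9 67.7] long-axis deg 178.9 z [78.8 88.7 91.2]
box 714 31.0 [639.9 152. ] [ 64.3 130.3] 167.3 circ [639.7 152.1]
case 487 61.5 [644.4 148.4] [ 53.2 100.5] 174.2 circ [644.2 153.5]
rim/cup 243 115.2 [646.2 153.9] [52.2 52. ] 43.6 circ [645.7 154.3]
ash 195 82.5 [644.8 149.5] [52.7 62.8] 135.2 circ [648.9 153.1]
teacup 0 [665.9 169.3   0. ]
teacup 32 [658.7 163.3  32. ]
teacup 62 [652.  157.6  62. ]
teacup 67 [650.9 156.6  67. ]
narrow_case 0 [664.2 161.4   0. ]
narrow_case 32 [657.1 155.6  32. ]
narrow_case 62 [650.4 150.1  62. ]
narrow_case 67 [649.3 149.2  67. ]
wide_box 0 [642.6 145.6   0. ]
wide_box 32 [636.3 140.4  32. ]
wide_box 62 [630.3 135.5  62. ]
wide_box 67 [629.4 134.7  67. ]
```

View pics/pile.png

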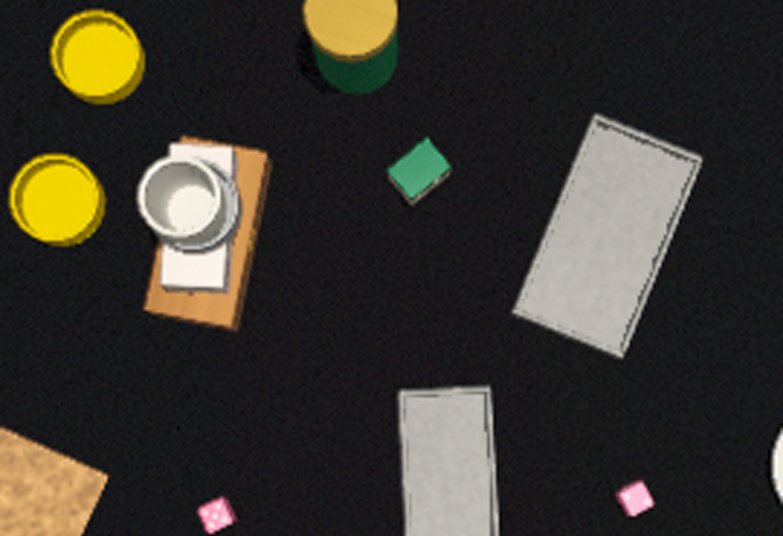

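The crop confirms it: the steel grey ashtray is under the cup at (190,200), and the yellow dishes at (97,55) and (57,200) are decoys. The larger grey tray is at (608,235). Now I move towards the pile.

>>> step_arm(
  increments=[
    {"slide": [0.044,-0.037,0],"roll": 0.08},
    {"slide": [0.088,-0.075,0],"roll": 0.16},
    {"slide": [0.132,-0.112,0],"roll": 0.24},
    {"slide": [0.176,-0.15,0],"roll": 0.32},
    {"slide": [0.22,-0.187,0],"roll": 0.39},
  ],
  fingers=1,
)

```text
t: 2.28
eef_pos: [350.7, -341.6, 214.9]
tcp_rot: [3.141, -0.0, -0.063]
ft_force: [0.7, -0.5, 1.1]
opening: 1.002
grip_force: 0.0
```

```bash
cat > go.py <<'E'
# usage: go.py x y z yaw  -> slide (m) and roll from the current measured pose
from h import *; import sys
from scipy.spatial.transform import Rotation as Ro
s=state(); p=np.array(s["eef_pos"]); R=Ro.from_euler("xyz",s["tcp_rot"]).as_matrix()
t=np.array(list(map(float,sys.argv[1:4]))); yaw=float(sys.argv[4])
d=R.T@(t-p)/1000; r=(s["tcp_rot"][2]-yaw+np.pi)%(2*np.pi)-np.pi
print("t",round(s["t"],2),"pos",p.round(1),"rot",np.round(s["tcp_rot"],3),"F",np.round(s["ft_force"],1),"open",round(s["opening"]*95,1),"grip",round(s["grip_force"],1))
print("slide",d.round(4),"roll",round(r,3),"rows",np.ceil(max(np.linalg.norm(d)/.0625,abs(r)/.186)))
E
python3 go.py 646 154 215 -0.06
```

```text
t 2.27 pos [ 350.7 -341.6  214.9] rot [ 3.141 -0.    -0.063] F [ 0.7 -0.5  1.1] open 95.2 grip 0.0
slide [ 2.635e-01 -5.132e-01 -3.000e-04] roll -0.003 rows 10.0
```

>>> step_arm(
  increments=[
    {"slide": [0.026,-0.051,-0.002],"roll": 0},
    {"slide": [0.053,-0.103,-0.004],"roll": 0},
    {"slide": [0.079,-0.154,-0.006],"roll": 0},
    {"slide": [0.105,-0.206,-0.008],"roll": 0},
    {"slide": [0.132,-0.257,-0.01],"roll": 0},
  ],
)

```text
t: 2.9
eef_pos: [498.0, -92.8, 225.0]
tcp_rot: [3.141, -0.001, -0.06]
ft_force: [0.3, -0.8, 0.5]
opening: 1.0
grip_force: 0.0
```

>>> step_arm(
  increments=[
    {"slide": [0.026,-0.051,-0.002],"roll": 0},
    {"slide": [0.053,-0.103,-0.004],"roll": 0},
    {"slide": [0.079,-0.154,-0.006],"roll": 0},
    {"slide": [0.105,-0.206,-0.008],"roll": 0},
    {"slide": [0.131,-0.256,-0.01],"roll": 0},
  ],
)

```text
t: 3.52
eef_pos: [644.1, 155.0, 234.7]
tcp_rot: [3.141, -0.0, -0.06]
ft_force: [0.1, -0.0, 0.4]
opening: 1.001
grip_force: 0.0
```

```bash
cat > w.py <<'E'
from h import *; import sys
c=cam("wrist"); save(c,sys.argv[1],s=1.4)
M=np.linalg.inv(c["camera_from_world"]); print(c["intrinsics"].round(1).tolist(),M.round(3).tolist())
s=state(); print(s["t"],s["eef_pos"].round(1),s["tcp_rot"].round(3))
E
python3 w.py pics/w1.png
```

```text
[[325.2, 0.0, 275.6], [0.0, 325.2, 215.1], [0.0, 0.0, 1.0]] [[-0.06, 0.96, 0.273, 720.804], [-0.998, -0.058, -0.016, 150.02], [0.0, -0.274, 0.962, 405.024], [0.0, 0.0, 0.0, 1.0]]
3.575 [646.3 160.  234.5] [-3.14e+00 -2.00e-03 -5.80e-02]
```

View pics/w1.png

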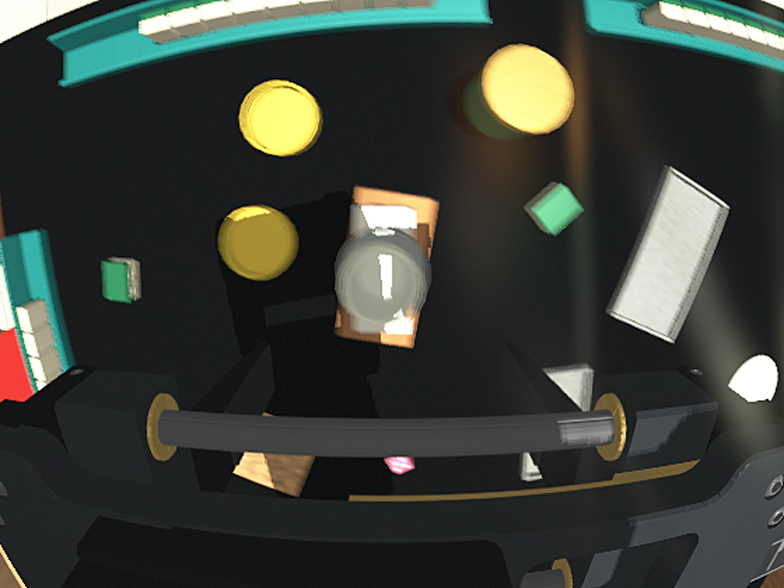

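The wrist view shows the cup at (382,275), nested in the ashtray on the case and box, with the fingers straddling it. Now I measure with the settled wrist camera's depth.

```bash
cat >> h.py <<'E'
def wcloud(c):
    z=c["z_map"].astype(float);K=c["intrinsics"];h,w=z.shape
    u,v=np.meshgrid(np.arange(w),np.arange(h))
    x=(u-K[0,2])/K[0,0];y=(v-K[1,2])/K[1,1];th=np.hypot(x,y);k=np.where(th>1e-6,np.tan(th)/np.maximum(th,1e-6),1)
    P=np.stack([x*k*z,-y*k*z,-z],-1);M=np.linalg.inv(c["camera_from_world"])
    W=P@M[:3,:3].T+M[:3,3]; W[(z<=0)|(th>1.2)]=np.nan
    return W
def circ(P):
    A=np.c_[2*P,np.ones(len(P))];s=np.linalg.lstsq(A,(P**2).sum(1),rcond=None)[0];return s[:2],np.sqrt(s[2]+s[:2]@s[:2])
def rect(P):
    r=cv2.minAreaRect(P.astype(np.float32));b=cv2.boxPoints(r);e=b[1]-b[0];f=b[2]-b[1];a=e if np.hypot(*e)>np.hypot(*f) else f
    return np.round(r[0],1),np.round(sorted(r[1]),1),round(float((np.arctan2(a[1],a[0])+np.pi/2)%np.pi-np.pi/2),3)
def sel(W,ctr,rad,lo,hi): return W[(np.hypot(W[...,0]-ctr[0],W[...,1]-ctr[1])<rad)&(W[...,2]>lo)&(W[...,2]<hi)]
E
cat > m.py <<'E'
from h import *
c=cam("wrist");W=wcloud(c);ct=(645,153)
for nm,lo,hi,rad in [("cup",112,122,40),("ash",79,88,45),("case",58,66,70),("box",27,36,90)]:
    P=sel(W,ct,rad,lo,hi); print(nm,len(P),np.median(P[:,2]).round(1),rect(P[:,:2]),"circ",[np.round(q,1) for q in circ(P[:,:2])])
    hist=None
print(state()["eef_pos"].round(1))
E
python3 m.py
```

```text
cup 816 117.0 (array([646.8, 154.2]), array([52.5, 52.7]), -0.069) circ [array([647. , 154.4]), np.float64(24.6)]
ash 638 83.8 (array([653. , 154.2]), array([56. , 62.4]), -1.127) circ [array([653.2, 152.9]), np.float64(27.0)]
case 946 62.2 (array([644.8, 152.3]), array([ 51.3, 100.8]), -0.099) circ [array([643.7, 153.8]), np.float64(45.2)]
box 1477 32.2 (array([640.3, 152.4]), array([ 64.6, 130.5]), -0.215) circ [array([640.9, 155.6]), np.float64(58.2)]
[644.9 157.4 234. ]
```

```bash
python3 go.py 647 154.4 90 -0.06
```

```text
t 3.62 pos [644.9 157.4 234. ] rot [-3.141e+00 -1.000e-03 -5.700e-02] F [-0.7 -0.7 -0.8] open 95.5 grip 0.0
slide [0.0022 0.0029 0.144 ] roll 0.003 rows 3.0
```

>>> step_arm(
  increments=[
    {"slide": [0.003,0,0.045]},
    {"slide": [0.003,0,0.09]},
    {"slide": [0.003,0,0.12]},
    {"slide": [0.003,0,0.135]},
    {"slide": [0.003,0,0.135]},
  ],
)

```text
invalid input at $.increments[0]: expected keys slide, roll
```

```bash
python3 go.py 647 154.4 90 -0.06
```

```text
t 3.62 pos [644.9 157.4 234. ] rot [-3.141e+00 -1.000e-03 -5.700e-02] F [-0.7 -0.7 -0.8] open 95.5 grip 0.0
slide [0.0022 0.0029 0.144 ] roll 0.003 rows 3.0
```

>>> step_arm(
  increments=[
    {"slide": [0.003,0,0.045],"roll": 0},
    {"slide": [0.003,0,0.09],"roll": 0},
    {"slide": [0.003,0,0.12],"roll": 0},
    {"slide": [0.003,0,0.135],"roll": 0},
    {"slide": [0.003,0,0.135],"roll": 0},
  ],
)

```text
t: 4.25
eef_pos: [646.2, 152.6, 99.3]
tcp_rot: [3.141, 0.001, -0.06]
ft_force: [0.4, -0.0, -0.3]
opening: 1.001
grip_force: 0.0
```

```bash
python3 go.py 647 154.4 90 -0.06
```

```text
t 4.25 pos [646.2 152.6  99.3] rot [ 3.141e+00  1.000e-03 -6.000e-02] F [ 0.4 -0.  -0.3] open 95.1 grip 0.0
slide [ 0.0007 -0.0019  0.0093] roll -0.0 rows 1.0
```

>>> step_arm(
  increments=[
    {"slide": [0.001,-0.001,0.0095],"roll": 0},
    {"slide": [0.001,-0.001,0.0095],"roll": 0},
    {"slide": [0.001,-0.001,0.0095],"roll": 0},
  ],
)

```text
t: 4.62
eef_pos: [647.7, 153.9, 90.7]
tcp_rot: [-3.142, -0.001, -0.06]
ft_force: [0.2, -0.0, -0.5]
opening: 0.999
grip_force: 0.0
```

>>> step_arm(
  increments=[
    {"slide": [0,0,0],"roll": 0},
    {"slide": [0,0,0],"roll": 0},
    {"slide": [0,0,0],"roll": 0},
    {"slide": [0,0,0],"roll": 0},
    {"slide": [0,0,0],"roll": 0},
  ],
  fingers=0,
)

```text
t: 5.25
eef_pos: [647.4, 153.9, 90.1]
tcp_rot: [3.142, 0.0, -0.06]
ft_force: [-1.0, 0.4, 0.4]
opening: 0.554
grip_force: 30.0
```

>>> step_arm(
  increments=[
    {"slide": [0,0,-0.01],"roll": 0},
    {"slide": [0,0,-0.025],"roll": 0},
    {"slide": [0,0,-0.04],"roll": 0},
    {"slide": [0,0,-0.06],"roll": 0},
    {"slide": [0,0,-0.07],"roll": 0},
  ],
)

```text
t: 5.88
eef_pos: [647.9, 153.9, 162.1]
tcp_rot: [-3.141, -0.002, -0.06]
ft_force: [-0.7, 0.1, -0.9]
opening: 0.55
grip_force: 30.0
```

>>> step_arm(
  increments=[
    {"slide": [-0.008,0.025,0],"roll": 0},
    {"slide": [-0.025,0.072,0],"roll": 0},
    {"slide": [-0.041,0.12,0],"roll": 0},
    {"slide": [-0.058,0.17,0],"roll": 0},
    {"slide": [-0.075,0.22,0],"roll": 0},
  ],
)

```text
t: 6.5
eef_pos: [558.6, -62.6, 160.5]
tcp_rot: [3.141, -0.0, -0.06]
ft_force: [0.6, 0.9, 0.0]
opening: 0.554
grip_force: 30.0
```

>>> step_arm(
  increments=[
    {"slide": [-0.017,0.05,0],"roll": 0},
    {"slide": [-0.034,0.1,0],"roll": 0},
    {"slide": [-0.051,0.15,0],"roll": 0},
    {"slide": [-0.07,0.206,0],"roll": 0},
    {"slide": [-0.084,0.249,0],"roll": 0},
  ],
)

```text
t: 7.12
eef_pos: [459.5, -306.7, 160.5]
tcp_rot: [3.141, -0.0, -0.061]
ft_force: [0.5, 0.4, -1.4]
opening: 0.55
grip_force: 30.0
```

```bash
cat > s1.py <<'E'
from h import *
c=cam("top"); W=cloud(c); save(c,"pics/t2.png",crop=(340,170,520,300),s=4)
P=sel(W,(460,-304.6),65,2.5,14); print("saucer top",len(P),circ(P[:,:2]) if len(P) else 0,rect(P[:,:2]))
P=sel(W,(460,-304.6),45,135,170); print("cup?",len(P),rect(P[:,:2]),np.median(P[:,2]))
c=cam("wrist"); W=wcloud(c)
P=sel(W,(460,-304.6),65,7,14); print("saucer wrist",len(P),[np.round(q,1) for q in circ(P[:,:2])],rect(P[:,:2]))
E
python3 s1.py;python3 go.py 460 -304.6 29 -0.06
```

```text
saucer top 629 (array([ 458.50423395, -294.07127545]), np.float64(31.888585296467287)) (array([ 456.6, -277.6]), array([72. , 98.2]), 0.078)
cup? 0 (array([0., 0.]), array([0., 0.]), 0.0) nan
saucer wrist 1748 [array([ 459.7, -306. ]), np.float64(45.2)] (array([ 467.2, -306. ]), array([83.6, 98.3]), -1.556)
t 7.22 pos [ 459.2 -308.3  160.4] rot [ 3.141e+00 -1.000e-03 -6.400e-02] F [ 0.3 -0.2 -1.6] open 52.5 grip 30.0
slide [ 0.0005 -0.0039  0.1314] roll -0.004 rows 3.0
  return _methods._mean(a, axis=axis, dtype=dtype,
  ret = ret.dtype.type(ret / rcount)
```

>>> step_arm(
  increments=[
    {"slide": [0,-0.001,0.03],"roll": 0},
    {"slide": [0,-0.001,0.06],"roll": 0},
    {"slide": [0,-0.001,0.085],"roll": 0},
    {"slide": [0,-0.001,0.105],"roll": 0},
    {"slide": [0,-0.001,0.117],"roll": 0},
  ],
)

```text
t: 7.85
eef_pos: [460.7, -303.1, 42.5]
tcp_rot: [-3.141, 0.001, -0.06]
ft_force: [-0.6, -0.8, -0.5]
opening: 0.553
grip_force: 30.0
```

```bash
python3 go.py 460 -305 27.5 -0.06
```

```text
t 7.85 pos [ 460.7 -303.1   42.5] rot [-3.141e+00  1.000e-03 -6.000e-02] F [-0.6 -0.8 -0.5] open 52.6 grip 30.0
slide [-0.0006  0.0019  0.015 ] roll 0.0 rows 1.0
```

>>> step_arm(
  increments=[
    {"slide": [0,0.001,0.004],"roll": 0},
    {"slide": [0,0.001,0.007],"roll": 0},
    {"slide": [0,0.001,0.01],"roll": 0},
    {"slide": [0,0.001,0.012],"roll": 0},
    {"slide": [0,0.001,0.013],"roll": 0},
  ],
)

```text
t: 8.48
eef_pos: [460.6, -304.8, 30.2]
tcp_rot: [3.141, -0.0, -0.06]
ft_force: [0.1, -0.3, -1.2]
opening: 0.55
grip_force: 30.0
```

>>> step_arm(
  increments=[
    {"slide": [0,0,0.001],"roll": 0},
    {"slide": [0,0,0.002],"roll": 0},
    {"slide": [0,0,0.002],"roll": 0},
  ],
)

```text
t: 8.85
eef_pos: [460.5, -304.7, 28.1]
tcp_rot: [3.142, 0.0, -0.06]
ft_force: [0.0, 0.1, -0.5]
opening: 0.553
grip_force: 30.0
```

Bottom is about 1 mm up; I press gently until the force shows.

>>> step_arm(
  increments=[
    {"slide": [0,0,0.001],"roll": 0},
    {"slide": [0,0,0.0015],"roll": 0},
    {"slide": [0,0,0.0015],"roll": 0},
  ],
)

```text
t: 9.22
eef_pos: [460.6, -304.8, 27.0]
tcp_rot: [3.141, -0.0, -0.06]
ft_force: [-1.3, 0.9, 4.7]
opening: 0.556
grip_force: 30.0
```

>>> step_arm(
  increments=[
    {"slide": [0,0,0],"roll": 0},
    {"slide": [0,0,0],"roll": 0},
    {"slide": [0,0,0],"roll": 0},
    {"slide": [0,0,0],"roll": 0},
  ],
  fingers=1,
)

```text
t: 9.72
eef_pos: [460.5, -304.8, 26.6]
tcp_rot: [3.142, 0.0, -0.06]
ft_force: [-0.8, -0.5, 0.2]
opening: 0.917
grip_force: 0.0
```

>>> step_arm(
  increments=[
    {"slide": [0,0,-0.015],"roll": 0},
    {"slide": [0,0,-0.05],"roll": 0},
    {"slide": [0,0,-0.1],"roll": 0},
    {"slide": [0,0,-0.13],"roll": 0},
  ],
)

```text
t: 10.22
eef_pos: [460.8, -305.0, 159.9]
tcp_rot: [3.14, -0.002, -0.06]
ft_force: [0.2, -0.1, -0.5]
opening: 0.998
grip_force: 0.0
```

```bash
cat > s2.py <<'E'
from h import *
c=cam("wrist"); W=wcloud(c); save(c,"pics/w2.png",s=1.4)
P=sel(W,(460,-304.6),40,48,60); print("cup rim",len(P),[np.round(q,1) for q in circ(P[:,:2])],np.median(P[:,2]).round(1))
c=cam("top"); W=cloud(c)
P=sel(W,(644,152),45,78,88); print("ash rim",len(P),[np.round(q,1) for q in circ(P[:,:2])],rect(P[:,:2]))
P=sel(W,(644,152),45,64,72); print("ash floor",len(P),[np.round(q,1) for q in circ(P[:,:2])],rect(P[:,:2]))
for h in (67,): print("mark",[(to_plane(c,d["uv"],62).round(1),round(d["confidence"],2)) for d in mark_of("top","ashtray")])
P=sel(W,(644,152),70,57,63.5); print("case",len(P),rect(P[:,:2]))
E
python3 s2.py; python3 go.py 646 153 165 -0.06
```

```text
cup rim 910 [array([ 460.2, -304.9]), np.float64(24.6)] 53.9
ash rim 179 [array([648.4, 152.7]), np.float64(30.3)] (array([648.4, 152.8]), array([62.4, 62.7]), -0.925)
ash floor 613 [array([648.8, 153.6]), np.float64(21.2)] (array([646.8, 152.8]), array([61.3, 79.5]), -0.598)
mark [(array([754.1, 213. ,  62. ]), 0.94), (array([649.1, 250.1,  62. ]), 0.89), (array([655.3, 156.3,  62. ]), 0.73)]
case 403 (array([644.6, 150.7]), array([ 57.7, 100.1]), -0.094)
t 10.38 pos [ 460.9 -305.   158.8] rot [ 3.139e+00 -3.000e-03 -6.000e-02] F [ 0.6 -1.   0.4] open 94.9 grip 0.0
slide [ 0.1572 -0.4683 -0.0069] roll -0.0 rows 8.0
```

View pics/w2.png

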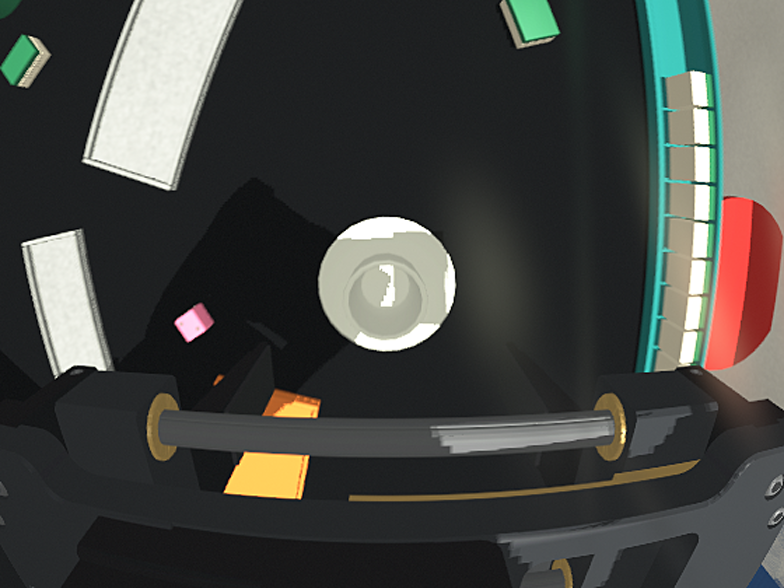

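The cup stands in the saucer centre, at (385,290). I go back to the pile for the ashtray.

>>> step_arm(
  increments=[
    {"slide": [0.018,-0.053,0],"roll": 0},
    {"slide": [0.036,-0.106,0],"roll": 0},
    {"slide": [0.053,-0.159,0],"roll": 0},
    {"slide": [0.071,-0.21,0],"roll": 0},
    {"slide": [0.088,-0.26,0],"roll": 0},
  ],
)

```text
t: 11.0
eef_pos: [564.0, -48.6, 155.7]
tcp_rot: [-3.141, 0.002, -0.06]
ft_force: [0.4, -0.6, 1.0]
opening: 0.999
grip_force: 0.0
```

>>> step_arm(
  increments=[
    {"slide": [0.018,-0.053,0],"roll": 0},
    {"slide": [0.036,-0.106,0],"roll": 0},
    {"slide": [0.053,-0.157,0],"roll": 0},
    {"slide": [0.066,-0.193,0],"roll": 0},
    {"slide": [0.0715,-0.2085,0],"roll": 0},
  ],
)

```text
t: 11.62
eef_pos: [647.7, 155.1, 155.3]
tcp_rot: [3.141, 0.002, -0.058]
ft_force: [-0.8, -0.5, -0.1]
opening: 1.0
grip_force: 0.0
```

```bash
cat > s3.py <<'E'
from h import *
c=cam("wrist"); W=wcloud(c)
P=sel(W,(648,153),45,80,88); print("ash rim",len(P),[np.round(q,1) for q in circ(P[:,:2])],rect(P[:,:2]))
P=sel(W,(644,152),70,58.5,64); P=P[np.hypot(P[:,0]-648.5,P[:,1]-153)>33]; print("case",len(P),rect(P[:,:2]),np.median(P[:,2]))
E
python3 s3.py; python3 go.py 648.5 153 65 -0.06
```

```text
ash rim 1046 [array([649.8, 153. ]), np.float64(30.0)] (array([649.5, 153. ]), array([62.7, 63.1]), 0.884)
case 1843 (array([645.7, 153.6]), array([44.4, 99.9]), -0.079) 62.09800897019102
t 11.68 pos [648.1 155.7 155.4] rot [ 3.142e+00  1.000e-03 -5.800e-02] F [-1.4  1.3 -0.2] open 94.9 grip 0.0
slide [0.0007 0.0026 0.0904] roll 0.002 rows 2.0
```

>>> step_arm(
  increments=[
    {"slide": [0.001,0.0015,0.035],"roll": 0},
    {"slide": [0.001,0.0015,0.06],"roll": 0},
    {"slide": [0.001,0.0015,0.075],"roll": 0},
    {"slide": [0.001,0.0015,0.083],"roll": 0},
    {"slide": [0.001,0.0015,0.083],"roll": 0},
  ],
)

```text
t: 12.3
eef_pos: [648.9, 151.4, 73.6]
tcp_rot: [3.141, 0.0, -0.061]
ft_force: [0.4, 0.2, 0.4]
opening: 1.003
grip_force: 0.0
```

```bash
python3 go.py 649.5 153 65 -0.06
```

```text
t 12.3 pos [648.9 151.4  73.6] rot [ 3.141  0.    -0.061] F [0.4 0.2 0.4] open 95.2 grip 0.0
slide [ 0.0005 -0.0016  0.0086] roll -0.001 rows 1.0
```

>>> step_arm(
  increments=[
    {"slide": [0.0005,-0.001,0.0085],"roll": 0},
    {"slide": [0.0005,-0.001,0.0085],"roll": 0},
    {"slide": [0.0005,-0.001,0.0085],"roll": 0},
  ],
)

```text
t: 12.68
eef_pos: [649.5, 152.8, 65.3]
tcp_rot: [3.142, -0.0, -0.06]
ft_force: [0.0, 0.1, 0.4]
opening: 1.003
grip_force: 0.0
```

>>> step_arm(
  increments=[
    {"slide": [0,0,0],"roll": 0},
    {"slide": [0,0,0],"roll": 0},
    {"slide": [0,0,0],"roll": 0},
    {"slide": [0,0,0],"roll": 0},
  ],
  fingers=0,
)

```text
t: 13.18
eef_pos: [649.4, 152.7, 65.2]
tcp_rot: [3.142, -0.0, -0.06]
ft_force: [-0.5, 0.9, 0.1]
opening: 0.669
grip_force: 30.0
```

>>> step_arm(
  increments=[
    {"slide": [0,0,-0.01],"roll": 0},
    {"slide": [0,0,-0.025],"roll": 0},
    {"slide": [0,0,-0.045],"roll": 0},
    {"slide": [0,0,-0.065],"roll": 0},
    {"slide": [0,0,-0.08],"roll": 0},
  ],
)

```text
t: 13.8
eef_pos: [649.7, 152.8, 147.0]
tcp_rot: [-3.141, -0.002, -0.06]
ft_force: [-0.3, -0.4, -2.1]
opening: 0.669
grip_force: 30.0
```

```bash
python3 go.py 443.8 293 145 -0.06
```

```text
t 13.8 pos [649.7 152.8 147. ] rot [-3.141e+00 -2.000e-03 -6.000e-02] F [-0.3 -0.4 -2.1] open 63.6 grip 30.0
slide [-0.2139 -0.1276  0.0017] roll -0.0 rows 4.0
```

>>> step_arm(
  increments=[
    {"slide": [-0.03,-0.018,0],"roll": 0},
    {"slide": [-0.08,-0.048,0],"roll": 0},
    {"slide": [-0.13,-0.078,0],"roll": 0},
    {"slide": [-0.18,-0.107,0],"roll": 0},
    {"slide": [-0.214,-0.1275,0],"roll": 0},
  ],
)

```text
t: 14.42
eef_pos: [441.5, 293.9, 145.8]
tcp_rot: [-3.141, -0.0, -0.059]
ft_force: [1.1, 0.9, -1.7]
opening: 0.667
grip_force: 30.0
```

```bash
cat > s4.py <<'E'
from h import *
c=cam("wrist"); W=wcloud(c); hsv=cv2.cvtColor(c["color"],cv2.COLOR_RGB2HSV)
P=sel(W,(444,293),75,2.5,6); print("mat wrist",len(P),rect(P[:,:2]))
P=sel(W,(444,293),45,90,175); print("ash",len(P),P[:,2].min(),P[:,2].max())
E
python3 s4.py; python3 go.py 443.8 293 8 -0.06
```

```text
mat wrist 6016 (array([464.8, 293.5]), array([ 96.7, 124.4]), -1.542)
ash 9904 143.16872962712384 174.99207318313034
t 14.47 pos [438.4 295.3 145.8] rot [ 3.142e+00  2.000e-03 -5.800e-02] F [-2.8  2.1 -1.2] open 63.4 grip 30.0
slide [0.0058 0.002  0.1378] roll 0.002 rows 3.0
```

>>> step_arm(
  increments=[
    {"slide": [0.001,0,0.04],"roll": 0},
    {"slide": [0.001,0,0.08],"roll": 0},
    {"slide": [0.001,0,0.105],"roll": 0},
    {"slide": [0.001,0,0.12],"roll": 0},
    {"slide": [0.001,0,0.127],"roll": 0},
  ],
)

```text
t: 15.1
eef_pos: [444.6, 292.8, 17.9]
tcp_rot: [3.141, 0.0, -0.06]
ft_force: [-0.3, -0.2, -0.9]
opening: 0.668
grip_force: 30.0
```

```bash
python3 go.py 443.8 293 7.5 -0.06
```

```text
t 15.1 pos [444.6 292.8  17.9] rot [ 3.141  0.    -0.06 ] F [-0.3 -0.2 -0.9] open 63.5 grip 30.0
slide [-0.0008 -0.0001  0.0104] roll -0.0 rows 1.0
```

>>> step_arm(
  increments=[
    {"slide": [0,0,0.003],"roll": 0},
    {"slide": [0,0,0.006],"roll": 0},
    {"slide": [0,0,0.008],"roll": 0},
    {"slide": [0,0,0.0095],"roll": 0},
    {"slide": [0,0,0.0095],"roll": 0},
  ],
)

```text
t: 15.72
eef_pos: [444.5, 292.8, 8.6]
tcp_rot: [3.142, -0.0, -0.06]
ft_force: [0.9, -0.7, -1.8]
opening: 0.666
grip_force: 30.0
```

>>> step_arm(
  increments=[
    {"slide": [0,0,0.001],"roll": 0},
    {"slide": [0,0,0.001],"roll": 0},
  ],
)

```text
t: 15.98
eef_pos: [444.4, 292.8, 7.6]
tcp_rot: [3.141, 0.0, -0.06]
ft_force: [0.6, 0.2, -1.8]
opening: 0.666
grip_force: 30.0
```

>>> step_arm(
  increments=[
    {"slide": [0,0,0.0007],"roll": 0},
    {"slide": [0,0,0.001],"roll": 0},
  ],
)

```text
t: 16.23
eef_pos: [444.5, 292.8, 7.1]
tcp_rot: [-3.142, -0.0, -0.06]
ft_force: [-0.7, -0.7, 10.0]
opening: 0.67
grip_force: 30.0
```

>>> step_arm(
  increments=[
    {"slide": [0,0,0],"roll": 0},
    {"slide": [0,0,0],"roll": 0},
    {"slide": [0,0,0],"roll": 0},
    {"slide": [0,0,0],"roll": 0},
  ],
  fingers=1,
)

```text
t: 16.73
eef_pos: [444.5, 292.8, 6.5]
tcp_rot: [3.141, 0.0, -0.06]
ft_force: [0.6, -0.5, 0.2]
opening: 0.987
grip_force: 0.0
```

>>> step_arm(
  increments=[
    {"slide": [0,0,-0.015],"roll": 0},
    {"slide": [0,0,-0.05],"roll": 0},
    {"slide": [0,0,-0.1],"roll": 0},
    {"slide": [0,0,-0.137],"roll": 0},
  ],
)

```text
t: 17.23
eef_pos: [444.6, 292.9, 146.5]
tcp_rot: [-3.141, -0.002, -0.06]
ft_force: [-0.7, 0.2, 0.1]
opening: 1.002
grip_force: 0.0
```

```bash
cat > s5.py <<'E'
from h import *
c=cam("wrist"); W=wcloud(c); save(c,"pics/w3.png",s=1.4)
P=sel(W,(444,293),45,22,31); print("ash rim",len(P),[np.round(q,1) for q in circ(P[:,:2])],np.median(P[:,2]).round(1))
P=sel(W,(444,293),75,2,6); print("mat",len(P),rect(P[:,:2]))
c=cam("top"); W=cloud(c)
P=sel(W,(645,152),70,58,66); print("case",len(P),rect(P[:,:2]),np.median(P[:,2]).round(1))
E
python3 s5.py; python3 go.py 645.7 153.6 140 -0.079
```

```text
ash rim 740 [array([444.6, 292.4]), np.float64(30.2)] 25.9
mat 4851 (array([451.4, 294.2]), array([134.4, 135. ]), 0.713)
case 1039 (array([644.7, 153.6]), array([44.2, 99.9]), -0.08) 61.1
t 17.32 pos [445.8 293.5 148.2] rot [-3.138 -0.006 -0.06 ] F [ 0.2 -0.5 -0.6] open 94.9 grip 0.0
slide [0.2079 0.1277 0.0091] roll 0.019 rows 4.0
```

View pics/w3.png

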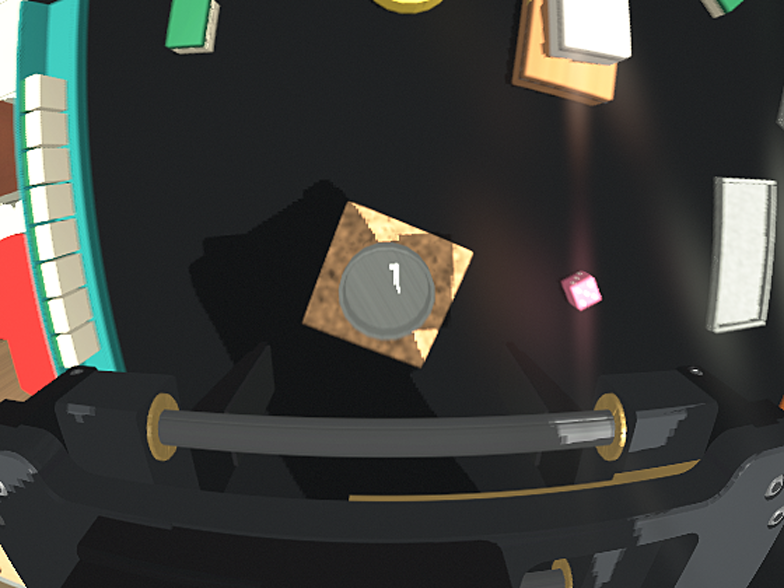

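The ashtray lies centred on the mat, at (387,290). Next is the narrow case.

>>> step_arm(
  increments=[
    {"slide": [0.05,0.031,0],"roll": 0.01},
    {"slide": [0.1,0.061,0],"roll": 0.02},
    {"slide": [0.15,0.092,0],"roll": 0.02},
    {"slide": [0.19,0.117,0.01],"roll": 0.02},
    {"slide": [0.209,0.1275,0.02],"roll": 0.02},
  ],
)

```text
t: 17.95
eef_pos: [646.6, 151.3, 122.9]
tcp_rot: [3.141, 0.0, -0.082]
ft_force: [-0.0, 0.1, -0.7]
opening: 1.001
grip_force: 0.0
```

>>> step_arm(
  increments=[
    {"slide": [0,0,0.02],"roll": 0},
    {"slide": [0,0,0.05],"roll": 0},
    {"slide": [0,0,0.055],"roll": 0},
    {"slide": [0,0,0.055],"roll": 0},
  ],
)

```text
t: 18.45
eef_pos: [645.2, 153.4, 68.9]
tcp_rot: [3.141, 0.0, -0.08]
ft_force: [-0.5, -0.6, 0.3]
opening: 0.999
grip_force: 0.0
```

```bash
cat > s6.py <<'E'
from h import *
c=cam("wrist"); W=wcloud(c)
P=sel(W,(645,153),70,58.5,66); print("case",len(P),rect(P[:,:2]),np.median(P[:,2]).round(1))
P=sel(W,(641,152),90,28,36); print("box",len(P),rect(P[:,:2]),np.median(P[:,2]).round(1))
E
python3 s6.py; python3 go.py 645.5 153.6 45.5 -0.08
```

```text
case 9413 (array([656.3, 152.8]), array([44.5, 78.6]), -0.077) 62.2
box 4085 (array([640.6, 152.4]), array([ 64.7, 129.8]), -0.216) 32.1
t 18.5 pos [645.5 153.4  69.5] rot [-3.141e+00 -1.000e-03 -8.000e-02] F [ 0.3  0.5 -0.6] open 94.8 grip 0.0
slide [-0.0001 -0.0002  0.024 ] roll 0.0 rows 1.0
```

>>> step_arm(
  increments=[
    {"slide": [0,0,0.012],"roll": 0},
    {"slide": [0,0,0.0235],"roll": 0},
    {"slide": [0,0,0.0235],"roll": 0},
    {"slide": [0,0,0.0235],"roll": 0},
  ],
)

```text
t: 19.0
eef_pos: [645.5, 152.9, 45.1]
tcp_rot: [3.141, 0.0, -0.08]
ft_force: [0.7, -0.4, -0.1]
opening: 0.999
grip_force: 0.0
```

>>> step_arm(
  increments=[
    {"slide": [0,0,0],"roll": 0},
    {"slide": [0,0,0],"roll": 0},
    {"slide": [0,0,0],"roll": 0},
    {"slide": [0,0,0],"roll": 0},
    {"slide": [0,0,0],"roll": 0},
  ],
  fingers=0,
)

```text
t: 19.62
eef_pos: [645.4, 152.9, 45.1]
tcp_rot: [3.142, -0.0, -0.08]
ft_force: [-0.3, 1.1, -0.5]
opening: 0.532
grip_force: 0.0
```

>>> step_arm(
  increments=[
    {"slide": [0,0,0],"roll": 0},
    {"slide": [0,0,-0.01],"roll": 0},
    {"slide": [0,0,-0.025],"roll": 0},
    {"slide": [0,0,-0.045],"roll": 0},
    {"slide": [0,0,-0.06],"roll": 0},
  ],
)

```text
t: 20.25
eef_pos: [645.7, 153.0, 107.0]
tcp_rot: [-3.141, -0.002, -0.08]
ft_force: [0.2, -0.8, -1.4]
opening: 0.463
grip_force: 30.0
```

```bash
python3 go.py 457.9 -18.2 105 0.03
```

```text
t 20.25 pos [645.7 153.  107. ] rot [-3.141e+00 -2.000e-03 -8.000e-02] F [ 0.2 -0.8 -1.4] open 44.0 grip 30.0
slide [-0.1735  0.1857  0.0017] roll -0.11 rows 5.0
```

>>> step_arm(
  increments=[
    {"slide": [-0.025,0.027,0],"roll": -0.02},
    {"slide": [-0.065,0.07,0],"roll": -0.05},
    {"slide": [-0.108,0.115,0],"roll": -0.08},
    {"slide": [-0.15,0.16,0],"roll": -0.11},
    {"slide": [-0.1735,0.1855,0],"roll": -0.11},
  ],
)

```text
t: 20.88
eef_pos: [455.7, -19.3, 105.9]
tcp_rot: [3.141, -0.0, 0.029]
ft_force: [0.7, 0.5, -0.2]
opening: 0.46
grip_force: 30.0
```

>>> step_arm(
  increments=[
    {"slide": [0,0,0.01],"roll": 0},
    {"slide": [0,0,0.03],"roll": 0},
    {"slide": [0,0,0.04],"roll": 0},
    {"slide": [0,0,0.04],"roll": 0},
  ],
)

```text
t: 21.38
eef_pos: [457.7, -17.7, 64.6]
tcp_rot: [-3.141, 0.001, 0.03]
ft_force: [-0.2, 0.4, -1.6]
opening: 0.464
grip_force: 30.0
```

```bash
cat > s7.py <<'E'
from h import *
c=cam("wrist"); W=wcloud(c); save(c,"pics/w4.png",s=1.4); e=state()["eef_pos"]
P=sel(W,(458,-18),60,e[2]+5,e[2]+26); print("case in hand",len(P),rect(P[:,:2]),np.percentile(P[:,2],[5,50,95]).round(1), e.round(1))
P=sel(W,(458,-18),80,8.5,14); print("tray rim",len(P),rect(P[:,:2]))
c=cam("side"); W=cloud(c); P=sel(W,(458,-18),45,e[2]-18,e[2]+24); print("side",len(P),rect(P[:,:2]),np.percentile(P[:,2],[1,5,50,95]).round(1))
E
python3 s7.py; python3 go.py 457.9 -18.2 17 0.03
```

```text
case in hand 12695 (array([457.6, -18. ]), array([ 60.3, 100.9]), 0.032) [80.2 81.7 83. ] [457.9 -17.7  65.1]
tray rim 1393 (array([463.6, -18.8]), array([ 68.7, 120.4]), 0.028)
side 766 (array([451.8, -15.4]), array([61.9, 76.4]), -0.213) [52.6 55.2 80.  83.2]
t 21.48 pos [458.  -17.8  65.3] rot [ 3.141 -0.     0.03 ] F [ 0.5 -1.1 -2.1] open 43.6 grip 30.0
slide [-0.0001  0.0004  0.0483] roll 0.0 rows 1.0
```

View pics/w4.png

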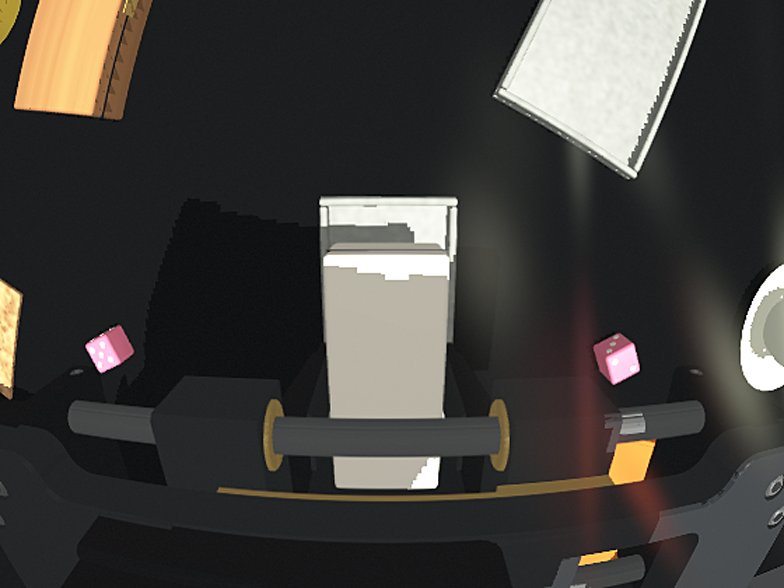

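The case, at (387,360), hangs level and aligned over the small tray. I lower it.

>>> step_arm(
  increments=[
    {"slide": [0,0,0.015],"roll": 0},
    {"slide": [0,0,0.03],"roll": 0},
    {"slide": [0,0,0.04],"roll": 0},
    {"slide": [0,0,0.0455],"roll": 0},
    {"slide": [0,0,0.0455],"roll": 0},
  ],
)

```text
t: 22.1
eef_pos: [457.7, -18.0, 19.6]
tcp_rot: [3.142, 0.0, 0.03]
ft_force: [0.4, 0.3, -0.3]
opening: 0.459
grip_force: 30.0
```

>>> step_arm(
  increments=[
    {"slide": [0,0,0.001],"roll": 0},
    {"slide": [0,0,0.002],"roll": 0},
    {"slide": [0,0,0.002],"roll": 0},
  ],
)

```text
t: 22.48
eef_pos: [457.6, -18.1, 17.7]
tcp_rot: [3.141, -0.0, 0.03]
ft_force: [-0.7, 0.2, -0.4]
opening: 0.462
grip_force: 30.0
```

>>> step_arm(
  increments=[
    {"slide": [0,0,0.0007],"roll": 0},
    {"slide": [0,0,0.001],"roll": 0},
  ],
)

```text
t: 22.72
eef_pos: [457.7, -18.1, 17.0]
tcp_rot: [3.141, -0.0, 0.03]
ft_force: [-2.1, 0.3, 11.9]
opening: 0.458
grip_force: 30.0
```

>>> step_arm(
  increments=[
    {"slide": [0,0,0],"roll": 0},
    {"slide": [0,0,0],"roll": 0},
    {"slide": [0,0,0],"roll": 0},
    {"slide": [0,0,0],"roll": 0},
    {"slide": [0,0,0],"roll": 0},
  ],
  fingers=1,
)

```text
t: 23.35
eef_pos: [457.6, -18.1, 16.6]
tcp_rot: [3.142, 0.0, 0.03]
ft_force: [-0.1, 0.8, 0.2]
opening: 0.929
grip_force: 0.0
```

>>> step_arm(
  increments=[
    {"slide": [0,0,-0.015],"roll": 0},
    {"slide": [0,0,-0.05],"roll": 0},
    {"slide": [0,0,-0.09],"roll": 0},
    {"slide": [0,0,-0.11],"roll": 0},
  ],
)

```text
t: 23.85
eef_pos: [458.0, -18.1, 128.5]
tcp_rot: [3.141, -0.002, 0.03]
ft_force: [-0.1, 0.1, -0.2]
opening: 1.002
grip_force: 0.0
```

```bash
cat > s8.py <<'E'
from h import *
c=cam("wrist"); W=wcloud(c)
P=sel(W,(458,-18),60,30,38); print("case",len(P),rect(P[:,:2]),np.percentile(P[:,2],[5,50,95]).round(1))
c=cam("top"); W=cloud(c)
P=sel(W,(641,152),90,26,38); print("box",len(P),rect(P[:,:2]),np.median(P[:,2]).round(1))
P=sel(W,(634,-140),100,9,14); print("wtray rim",len(P),rect(P[:,:2]))
P=sel(W,(634,-140),65,2,6); print("wtray floor",len(P),P.mean(0).round(1))
E
python3 s8.py; python3 go.py 640.6 152.4 125 -0.216
```

```text
case 5774 (array([458.4, -18.2]), array([44.7, 99. ]), 0.03) [33.  34.2 35.3]
box 1890 (array([639.7, 152.7]), array([ 64.7, 129.9]), -0.217) 31.0
wtray rim 350 (array([ 634.7, -141.3]), array([ 87.8, 162.3]), -0.417)
wtray floor 1430 [ 633.2 -141.1    3.5]
t 23.95 pos [458.4 -18.1 128.3] rot [ 3.141 -0.004  0.03 ] F [ 0.5  0.4 -0.4] open 95.2 grip 0.0
slide [ 0.1872 -0.165   0.0038] roll 0.246 rows 4.0
```

The case is seated at (458.4,-18.2), with its top at 34. Next is the box.

>>> step_arm(
  increments=[
    {"slide": [0.03,-0.027,0],"roll": 0.06},
    {"slide": [0.078,-0.068,0],"roll": 0.12},
    {"slide": [0.125,-0.11,0],"roll": 0.18},
    {"slide": [0.168,-0.148,0],"roll": 0.246},
    {"slide": [0.187,-0.165,0],"roll": 0.246},
  ],
)

```text
t: 24.58
eef_pos: [640.7, 154.6, 124.4]
tcp_rot: [3.141, 0.001, -0.215]
ft_force: [-0.7, 0.2, 0.2]
opening: 0.999
grip_force: 0.0
```

>>> step_arm(
  increments=[
    {"slide": [0,0,0.02],"roll": 0},
    {"slide": [0,0,0.05],"roll": 0},
    {"slide": [0,0,0.075],"roll": 0},
    {"slide": [0,0,0.085],"roll": 0},
    {"slide": [0,0,0.085],"roll": 0},
  ],
)

```text
t: 25.2
eef_pos: [639.2, 152.4, 40.6]
tcp_rot: [3.141, 0.002, -0.216]
ft_force: [-0.1, 0.6, 0.4]
opening: 0.993
grip_force: 0.0
```

```bash
python3 go.py 640.4 152.5 13.5 -0.216
```

```text
t 25.2 pos [639.2 152.4  40.6] rot [ 3.141e+00  2.000e-03 -2.160e-01] F [-0.1  0.6  0.4] open 94.3 grip 0.0
slide [ 0.0011 -0.0004  0.0271] roll -0.0 rows 1.0
```

>>> step_arm(
  increments=[
    {"slide": [0.001,0,0.012],"roll": 0},
    {"slide": [0.001,0,0.022],"roll": 0},
    {"slide": [0.001,0,0.027],"roll": 0},
    {"slide": [0.001,0,0.027],"roll": 0},
  ],
)

```text
t: 25.7
eef_pos: [640.4, 152.2, 14.3]
tcp_rot: [3.141, 0.0, -0.216]
ft_force: [-0.2, -0.6, 0.8]
opening: 1.003
grip_force: 0.0
```

>>> step_arm(
  increments=[
    {"slide": [0,0,0],"roll": 0},
    {"slide": [0,0,0],"roll": 0},
    {"slide": [0,0,0],"roll": 0},
    {"slide": [0,0,0],"roll": 0},
    {"slide": [0,0,0],"roll": 0},
  ],
  fingers=0,
)

```text
t: 26.32
eef_pos: [640.6, 152.3, 14.7]
tcp_rot: [-3.142, -0.0, -0.216]
ft_force: [0.5, -0.4, 1.6]
opening: 0.67
grip_force: 30.0
```

>>> step_arm(
  increments=[
    {"slide": [0,0,0],"roll": 0},
    {"slide": [0,0,-0.01],"roll": 0},
    {"slide": [0,0,-0.025],"roll": 0},
    {"slide": [0,0,-0.045],"roll": 0},
    {"slide": [0,0,-0.06],"roll": 0},
  ],
)

```text
t: 26.95
eef_pos: [641.0, 152.3, 76.6]
tcp_rot: [-3.141, -0.002, -0.216]
ft_force: [0.7, 0.3, -1.8]
opening: 0.671
grip_force: 30.0
```

```bash
python3 go.py 634.7 -141 75 -0.417
```

```text
t 26.95 pos [641.  152.3  76.6] rot [-3.141e+00 -2.000e-03 -2.160e-01] F [ 0.7  0.3 -1.8] open 63.7 grip 30.0
slide [0.0568 0.2878 0.0016] roll 0.201 rows 5.0
```

>>> step_arm(
  increments=[
    {"slide": [0.006,0.03,0],"roll": 0.04},
    {"slide": [0.016,0.08,0],"roll": 0.08},
    {"slide": [0.027,0.137,0],"roll": 0.12},
    {"slide": [0.038,0.193,0],"roll": 0.16},
    {"slide": [0.048,0.245,0],"roll": 0.201},
  ],
)

```text
t: 27.58
eef_pos: [634.9, -99.4, 75.7]
tcp_rot: [-3.142, -0.001, -0.419]
ft_force: [1.2, 0.1, -2.0]
opening: 0.67
grip_force: 30.0
```

```bash
python3 go.py 634.7 -141 70 -0.417
```

```text
t 27.57 pos [634.9 -99.4  75.7] rot [-3.142e+00 -1.000e-03 -4.190e-01] F [ 1.2  0.1 -2. ] open 63.7 grip 30.0
slide [0.0168 0.0381 0.0057] roll -0.002 rows 1.0
```

>>> step_arm(
  increments=[
    {"slide": [0.008,0.019,0],"roll": 0},
    {"slide": [0.017,0.038,0],"roll": 0},
    {"slide": [0.017,0.038,0.015],"roll": 0},
    {"slide": [0.017,0.038,0.022],"roll": 0},
    {"slide": [0.017,0.038,0.022],"roll": 0},
  ],
)

```text
t: 28.2
eef_pos: [634.7, -137.7, 51.6]
tcp_rot: [3.141, 0.002, -0.416]
ft_force: [0.4, -0.4, -2.9]
opening: 0.674
grip_force: 30.0
```

```bash
cat > s9.py <<'E'
from h import *
c=cam("wrist"); W=wcloud(c); save(c,"pics/w5.png",s=1.4); e=state()["eef_pos"]
P=sel(W,(634,-140),75,e[2]+10,e[2]+26); print("box in hand",len(P),rect(P[:,:2]),np.percentile(P[:,2],[5,50,95]).round(1), e.round(1))
P=sel(W,(634,-140),100,8.5,14); print("tray rim",len(P),rect(P[:,:2]))
E
python3 s9.py; python3 go.py 634.7 -141 20 -0.417
```

```text
box in hand 22147 (array([ 639.7, -140.4]), array([ 79.6, 118.8]), -0.416) [67.8 69.  70. ] [ 635.  -137.9   52.1]
tray rim 1710 (array([ 635.7, -141.8]), array([ 88.4, 161. ]), -0.416)
t 28.25 pos [ 635.  -137.9   52.1] rot [ 3.141e+00  1.000e-03 -4.160e-01] F [ 0.7 -1.  -2.5] open 64.2 grip 30.0
slide [0.001  0.003  0.0321] roll 0.001 rows 1.0
```

View pics/w5.png

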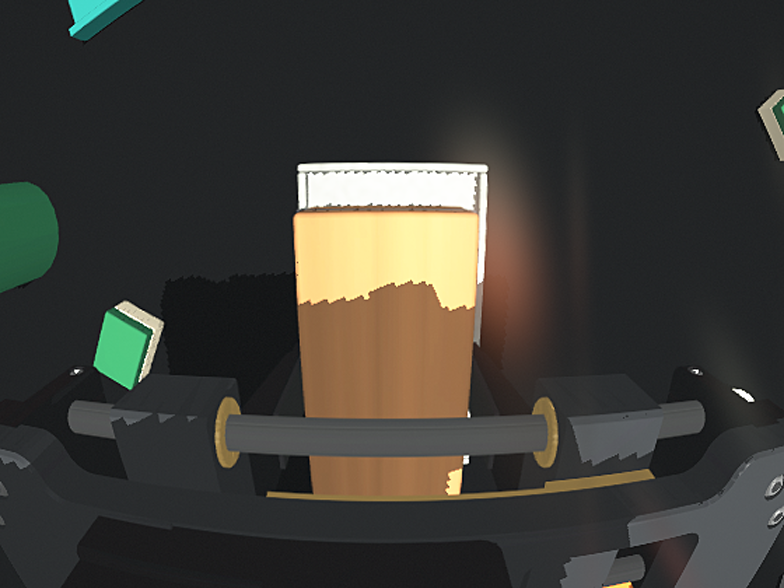

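The box hangs level over the tray but sits about 3 mm to the left. I correct that and lower it.

>>> step_arm(
  increments=[
    {"slide": [0.001,0.003,0.008],"roll": 0},
    {"slide": [0.001,0.003,0.018],"roll": 0},
    {"slide": [0.001,0.003,0.026],"roll": 0},
    {"slide": [0.001,0.003,0.03],"roll": 0},
    {"slide": [0.001,0.003,0.03],"roll": 0},
  ],
)

```text
t: 28.88
eef_pos: [634.6, -142.1, 22.2]
tcp_rot: [3.141, 0.001, -0.417]
ft_force: [-0.1, -0.6, -1.5]
opening: 0.671
grip_force: 30.0
```

```bash
python3 go.py 634.7 -141 18.7 -0.417
```

```text
t 28.88 pos [ 634.6 -142.1   22.2] rot [ 3.141e+00  1.000e-03 -4.170e-01] F [-0.1 -0.6 -1.5] open 63.7 grip 30.0
slide [-0.0004 -0.001   0.0035] roll -0.0 rows 1.0
```

>>> step_arm(
  increments=[
    {"slide": [0,-0.001,0.0015],"roll": 0},
    {"slide": [0,-0.001,0.0025],"roll": 0},
    {"slide": [0,-0.001,0.0033],"roll": 0},
    {"slide": [0,-0.001,0.0033],"roll": 0},
  ],
)

```text
t: 29.38
eef_pos: [635.2, -141.2, 19.4]
tcp_rot: [3.142, -0.0, -0.417]
ft_force: [0.3, -0.6, -1.7]
opening: 0.672
grip_force: 30.0
```

>>> step_arm(
  increments=[
    {"slide": [0,0,0.0005],"roll": 0},
    {"slide": [0,0,0.001],"roll": 0},
  ],
)

```text
t: 29.62
eef_pos: [635.2, -141.2, 18.8]
tcp_rot: [3.142, -0.0, -0.417]
ft_force: [-3.6, 0.8, 7.0]
opening: 0.67
grip_force: 30.0
```

>>> step_arm(
  increments=[
    {"slide": [0,0,0],"roll": 0},
    {"slide": [0,0,0],"roll": 0},
    {"slide": [0,0,0],"roll": 0},
    {"slide": [0,0,0],"roll": 0},
    {"slide": [0,0,0],"roll": 0},
  ],
  fingers=1,
)

```text
t: 30.25
eef_pos: [635.2, -141.2, 18.3]
tcp_rot: [3.142, -0.0, -0.417]
ft_force: [-1.3, -0.3, -0.3]
opening: 0.999
grip_force: 0.0
```

>>> step_arm(
  increments=[
    {"slide": [0,0,-0.015],"roll": 0},
    {"slide": [0,0,-0.05],"roll": 0},
    {"slide": [0,0,-0.1],"roll": 0},
    {"slide": [0,0,-0.14],"roll": 0},
    {"slide": [0,0,-0.14],"roll": 0},
  ],
)

```text
t: 30.88
eef_pos: [636.4, -141.6, 162.7]
tcp_rot: [-3.141, -0.007, -0.417]
ft_force: [-0.5, -0.1, 0.0]
opening: 0.998
grip_force: 0.0
```

```bash
cat > s10.py <<'E'
from h import *
c=cam("wrist"); W=wcloud(c)
P=sel(W,(635,-141),80,30,40); print("box",len(P),rect(P[:,:2]),np.percentile(P[:,2],[5,50,95]).round(1))
P=sel(W,(635,-141),100,8.5,14); print("rim",rect(P[:,:2]))
c=cam("top"); W=cloud(c); save(c,"pics/t9.png",s=1.4)
for nm,ct,r,lo,hi in [("cup",(460,-305),40,46,60),("ash",(444,293),45,20,31),("case",(458,-18),60,30,40),("dieA",(436.4,149.5),20,15,24),("dieB",(441,-152),20,15,24),("box",(635,-141),80,30,40)]:
    P=sel(W,ct,r,lo,hi); print(nm,len(P),rect(P[:,:2]) if len(P) else "")
print(state()["t"],state()["eef_pos"],state()["qvel"].round(3))
E
python3 s10.py
```

```text
box 8785 (array([ 635. , -141.6]), array([ 65.2, 129.4]), -0.421) [35.  36.2 37.3]
rim (array([ 635.3, -141.7]), array([ 88.8, 162.4]), -0.413)
cup 0 
ash 179 (array([444. , 291.5]), array([62.1, 62.3]), 0.634)
case 998 (array([457.2, -18.3]), array([44.2, 99.7]), 0.027)
dieA 90 (array([435.7, 150.1]), array([19.4, 19.7]), 0.455)
dieB 0 
box 90 (array([594.8, -98.3]), array([17.1, 21.8]), -0.428)
30.975 [ 634.96118885 -141.15417358  158.88336482] [ 0.001  0.031  0.016 -0.001 -0.005  0.001]
```

View pics/t9.png

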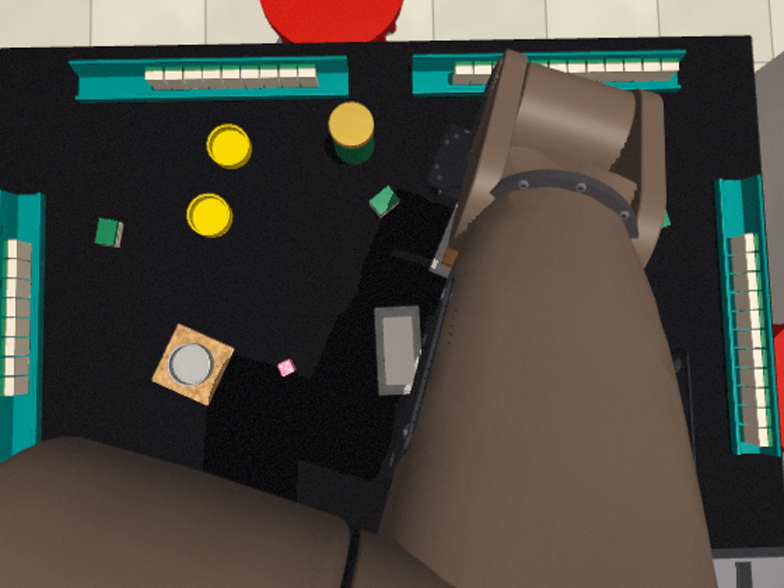

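The ashtray at (190,364) and the case at (399,350) sit centred, and the box is within 1 mm of its tray's centre. The arm hides the cup here, but nothing has touched it since its check. I let the arm settle and hand in.

>>> step_arm(
  increments=[
    {"slide": [0,0,-0.01],"roll": 0},
    {"slide": [0,0,-0.01],"roll": 0},
    {"slide": [0,0,-0.01],"roll": 0},
    {"slide": [0,0,-0.01],"roll": 0},
  ],
)

```text
t: 31.48
eef_pos: [635.0, -141.2, 167.9]
tcp_rot: [3.141, 0.001, -0.417]
ft_force: [-0.1, -0.3, 0.8]
opening: 1.001
grip_force: 0.0
```

```bash
python3 -c "
from h import *
c=cam('side');W=cloud(c);P=sel(W,(460,-305),40,46,60);print('cup',len(P),rect(P[:,:2]) if len(P) else '')
print(env.job_done())"
```

```text
cup 24 (array([ 476.5, -287.7]), array([ 6.6, 30.1]), -0.887)
the job is handed in; nothing more can be done
None
```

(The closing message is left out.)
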